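Ballast the sprung specimen pan and hold the loupe in focus over the prism

TASK

The turquoise prism stands on a sprung pan: set chromed corner joints down on the pan beside it, one or both as it needs, until the red pointer rests inside the green band. Then pick up the loupe by its handle and hold it level over the middle of the prism, its lens at the height of the yellow band on the post, and finish while still holding it there. Let nothing touch the prism but the pan, and leave the dish, glass tile, try square and jar where they are.

Things in the scene. Friction and masses are not known exactly. Their poses are not given: they have to be found in the camera images.
- stand: Fixed stand: steel base plate 150 (x) x 240 (y) x 10 mm under a sprung aluminium pan; at its +x side a post with a yellow band; at its +x, +y corner a white scale plate with a green band (30 mm wide in y, centred 77 mm in +x and 98 mm in +y, top 80 mm high). Origin: centre of the underside, on the table; z up; yaw up to 0.25 rad.
- pan (a joint): How far the pan has sunk from its upper stop, m: grows downwards, lower stop at 0.035. The spring is preloaded: it stays at 0 until it carries over 0.385 kg, then sinks 9.8 mm per 0.1 kg more (100 N/m), bobbing for about half a second. Starts at 0 under the prism. The red pointer (pan's +x, +y corner) is inside the scale's green band from 0.0045 to 0.023.
- pan_top (a point): Centre of the pan's flat upper face, moving down with it (60 mm above the table at joint 0); axes as the stand's. The pan is 130 (x) x 230 (y) mm with a rim 4 mm high and 4 mm wide around the edge.
- focal_mark (a point): Middle of the yellow band (12 mm tall) around the post: the focal height, 135 mm above the table. The post stands 100 mm in +x of the stand's centre, 12 mm thick (15 at the band), 155 mm high.
- prism: Turquoise ceramic hexagonal prism, loose, standing on the pan within 8 mm of its middle, turned anyhow: 60 mm across flats, 69 mm across corners, 40 mm tall, mass unknown between 0.18 and 0.39 kg. Origin: centre of its underside, z up.
- prism_top (a point): Centre of the prism's upper face, 40 mm above its underside.
- joint_a: Chromed three-way corner joint, 0.15 kg: a 24 mm cube with three round stubs 14 mm thick and 22 mm long, out of its +x, +y and top faces; 46 mm tall overall. Stands on the table, turned anyhow. Origin: centre of the cube's underside.
- joint_a_stub (a point): Middle of joint_a's upright stub, 35 mm above its underside: take it here from above.
- joint_b: A second corner joint, the same as joint_a.
- joint_b_stub (a point): Middle of joint_b's upright stub, 35 mm above its underside.
- loupe: Loupe lying flat on the table, 0.11 kg, 150 mm long along its x: lens in a dark ring 64 mm across, 10 mm thick at the +x end; straight black handle 14 mm wide (y), 22 mm tall, from x = -75 to +5 mm, its underside on the table. Origin: middle of its length, on the underside; z up when level.
- loupe_lens (a point): Centre of the lens: 43 mm in +x from the loupe's origin, 11 mm above its underside.
- loupe_grip (a point): Point on the handle near the balance, to grip across the 14 mm width: 20 mm in -x from the loupe's origin, 11 mm above its underside, 63 mm from the lens centre.
- dish: White melamine parts dish, 90 mm across, 25 mm tall, loose; leave alone. Origin: centre of its underside.
- tile: Frosted glass tile with lattice lines, 100 x 100 x 8 mm, loose; leave alone. Origin: centre of its underside.
- square: Steel try square, stock 100 mm along y and 16 mm high, blade reaching 156 mm in -x from it; leave alone. Origin: under the middle of the stock.
- jar: Amber glass jar with a white lid, 60 mm across, 75 mm tall, loose; leave alone. Origin: centre of its underside.
Things that resemble listed ones, but are neither listed nor needed, are in the scene too. What is shaped like the joint_a but black is not meant. Leave any orange look-alike of the joint_b alone.

How it is judged:
On the way, in this order (a step that is already met when the one before it is completed fails the run):
1. the pointer rests inside the green band, with one or both corner joints let go on the pan beside the prism (value of joint pan between 0.0045 and 0.023 m and velocity of joint pan between -0.01 and 0.01 m/s and ((contact force between joint_a and stand above 0.4 N and z of joint_a in the frame of pan_top between -0.006 and 0.034 m and x of joint_a in the frame of pan_top between -0.07 and 0.07 m and y of joint_a in the frame of pan_top between -0.12 and 0.12 m) or (contact force between joint_b and stand above 0.4 N and z of joint_b in the frame of pan_top between -0.006 and 0.034 m and x of joint_b in the frame of pan_top between -0.07 and 0.07 m and y of joint_b in the frame of pan_top between -0.12 and 0.12 m)) and contact force between each of the arm, the fingers and stand below 0.2 N and contact force between the fingers and joint_a below 0.2 N and contact force between the fingers and joint_b below 0.2 N and angle between prism's own z axis and vertical below 0.1 rad and z of prism in the frame of pan_top between -0.006 and 0.008 m), for 0.3 s.
2. the loupe is held level over the prism at the focal height (z of loupe_lens in the frame of focal_mark between -0.008 and 0.008 m and horizontal distance between loupe_lens and prism_top below 0.012 m and angle between loupe's own z axis and vertical below 0.14 rad and contact force between the fingers and loupe above 1 N and linear speed of loupe below 0.03 m/s and contact force between loupe and stand below 0.2 N and contact force between loupe and prism below 0.2 N and contact force between loupe and joint_a below 0.2 N and contact force between loupe and joint_b below 0.2 N), for 0.3 s.
At the end, for the whole second after the job is handed in: Pan at rest, sunk 4.5 to 23 mm, unpressed by the robot, a released corner joint on it, prism upright on it; loupe held in the fingers alone, still, lens within 8 mm of the yellow band's middle height and 12 mm sideways of the prism's centre, level within 0.14 rad (all of step 1 and all of step 2); the arm keeps its last pose, push and grip.
It fails at once if the robot, the loupe or a corner joint touches the prism with more than 0.5 N (contact force between any of the fingers, the arm, loupe, joint_a, joint_b and prism above 0.5 N).
It fails at once if the dish, tile, try square or jar is shifted by more than 25 mm (distance of any of dish, tile, square, jar from where it was at the start of the episode above 0.025 m).
It also fails if it takes over 72 s, if anything falls off the work surface, if the arm or the gripper's body presses on something with over 40 N, if the wrist force passes 120 N, or if a joint passes its speed limit or range.

ROBOT

A 7-joint arm with a two-finger parallel gripper is mounted at the origin on the work surface. World frame = base frame: x ahead of the robot, y to its left, z up, the work surface at z = 0. Lengths are in m, angles in rad, forces in N, time in s.
With the tool pointing down it reaches from about 0.4 to 0.75 m from the base axis. Payload 19.5 kg.
Tool frame: the origin (TCP) lies midway between the tips of the shut fingers; the grasp point (between the pads) lies 19 mm behind it; z points along the fingers, y is the line along which they close (so a half turn about z gives the same grasp; the last joint's range is limited). The gripper opens to 85 mm and grips with 20 to 120 N. Pads are 22 mm wide; open, the fingers measure 114 mm over their backs; the gripper's body (76 mm by 85 mm) begins 54 mm behind the grasp point. The pads swing forward as they close: fully open they stand 13 mm farther back than shut.
Start: joints at [-1.304, 0.707, -0.028, 1.485, 0.022, 0.951, -0.075], TCP at [0.175, 0.548, 0.211] pointing down, gripper open.
Joint ranges: [-2.71, 2.71], [-0.32, 2.16], [-1.57, 1.52], [0, 2.45], [-1.46, 4.6], [0, 2.02], [-2.83, 2.83]. Speed limits (rad/s): [1.89, 1.89, 2.57, 2.57, 3.01, 3.01, 3.01].

INTERFACE

Orientations are given as a unit quaternion [w, x, y, z].
In Python, from plant import readout, read_camera, calibration, workorder gives the robot as it stands. The module is installed in compiled form; this text tells all that it offers.
- The arm moves only by the shell command python3 -m inch 'ROWS' [FORCE]. ROWS is a JSON object whose one key "moves" holds a list of rows, each a list of 7 numbers: the shift along the tool's x, y, z in cm, then the turn, a rotation vector about the tool's x, y, z in degrees, then the opening, from 0 (shut) to 1 (fully open). In form: {"moves": [[x, y, z, wx, wy, wz, claw], ...]}. A call has 1 to 10 rows; each row is the pose to reach, as a shift and turn from the pose commanded when the call began, along the tool's axes at that moment; what a row does not reach only later rows make up. A row lasts 1/12 s, in which the tool goes at most 41.7 mm and 7.16 degrees, less where a joint would pass 70% of its speed; a pose out of reach is approached as far as the arm can. A call with a gripper value outside its range is refused whole. The fingers move at their own pace and stop on an object; FORCE is the grip in N (left out, the last holds). Time passes only in rows, so rows that repeat a pose let the fingers close. It gives the time, the measured TCP pose, the force, the opening and the grip force at its end, in the units of the state.
- readout.get_obs(): the state, without advancing time (a new reading comes with each control period).
- read_camera(name): name is "scene" or "top" or "wrist"; returns (picture, depth): 384x512x3 uint8, red, green, blue; 384x512 float32, m along the optical axis (not along the pixel's ray), 0 where there is no reading.
- calibration(name): a dict with "fx", "fy", "cx", "cy" (pixels), "dist" ([k1, k2, p1, p2, k3] as OpenCV has them; the pictures are not rectified), "rvec" (rotation vector, rad) and "tvec" (3), from world to camera coordinates, as OpenCV has them. Camera axes: x right, y down, z forward; pixel columns grow to the right and rows downward; lengths in m; the calibration is good to about 2 mm. A picture is of the moment at which its call begins: read the wrist's pose just before it. calibration takes no time and is no camera call; for the wrist camera it gives the pose at the moment of the call.
- workorder.finish_job(): hands the job in; it is judged then, once.
The state is a dict: "time_s": time; "joint_positions": joint angles; "qvel": joint speeds; "effort": joint torques, N m; "eef_pos": TCP position; "eef_rot": TCP orientation; "wrist_force": force on the tool from outside, world axes, zero at the start; "moment": the same for the moment, N m; "gripper_width": finger opening in m; "grasp_force": force on a finger pad.
Only numpy, scipy, OpenCV 4.12 (cv2) and the standard library are available. Lean on these libraries where they do the work, as an engineer would, in place of code of your own. Each camera call takes 0.05 s, during which the arm holds its last target. There are 200 camera calls.

## Working session

There is one attempt and no reset: what is moved stays moved. The work goes in short steps, Python scripts to look and compute and a shell command to move; the robot and the scene stay as the last step left them, time stands still between calls to the robot, and variables do not carry over. Pictures are saved under pics/ and viewed, at most 10 in all, crops included, and the job is handed in when it is done.

```bash
mkdir -p pics
cat > h.py <<'E'
import numpy as np, cv2
from plant import readout, read_camera, calibration, workorder
def cam(name):
    c=calibration(name); p,d=read_camera(name)
    return p,d,c
def world(d,c,u,v,depth=None):
    u=np.atleast_1d(u).astype(float);v=np.atleast_1d(v).astype(float)
    K=np.array([[c['fx'],0,c['cx']],[0,c['fy'],c['cy']],[0,0,1]])
    n=cv2.undistortPoints(np.stack([u,v],-1)[:,None],K,np.array(c['dist']))[:,0]
    z=d[v.round().astype(int),u.round().astype(int)] if depth is None else depth
    P=np.c_[n*z[:,None],z]
    R=cv2.Rodrigues(np.array(c['rvec'],float))[0]
    return (P-np.array(c['tvec']).ravel())@R
def cloud(d,c):
    v,u=np.mgrid[:384,:512]
    W=world(d,c,u.ravel(),v.ravel()).reshape(384,512,3); W[d==0]=np.nan
    return W
E
python3 - <<'E'
from h import *
for n in('top','scene'):
    p,d,c=cam(n); np.savez(n+'0.npz',p=p,d=d,W=cloud(d,c))
    cv2.imwrite(f'pics/{n}0.png',cv2.resize(p[:,:,::-1],(800,600),interpolation=cv2.INTER_CUBIC))
    print(n,c['tvec'],c['fx'])
print(readout.get_obs())
E
```

```text
top [-0.01692004  0.59284724  1.1592768 ] 391.2247976053654
scene [ 0.2110689  -0.37031142  1.57578355] 447.3633720577459
{'time_s': 0.1, 'joint_positions': array([-1.30367848,  0.70701029, -0.02759959,  1.48494656,  0.02199345,
        0.95093269, -0.0755209 ]), 'qvel': array([-2.16856529e-03, -1.69037980e-03,  1.30924792e-04, -3.08654781e-03,
       -2.56617698e-04,  1.34268826e-03, -9.23173730e-05]), 'effort': array([ 3.29458890e-03, -8.84311509e+01,  1.23739377e+00, -2.36461955e+01,
        1.71621249e-02,  5.06560144e-03, -3.55076267e-06]), 'eef_pos': array([0.17468876, 0.54754544, 0.21079323]), 'eef_rot': array([-5.80255165e-05,  1.53815221e-01,  9.88099504e-01, -4.93876026e-04]), 'wrist_force': array([-0.51992144, -0.45966712, -0.59694293]), 'moment': array([0.0447997 , 0.05776934, 0.01306027]), 'grasp_force': 0.0, 'gripper_width': 0.08520645852160436}
```

View pics/top0.png

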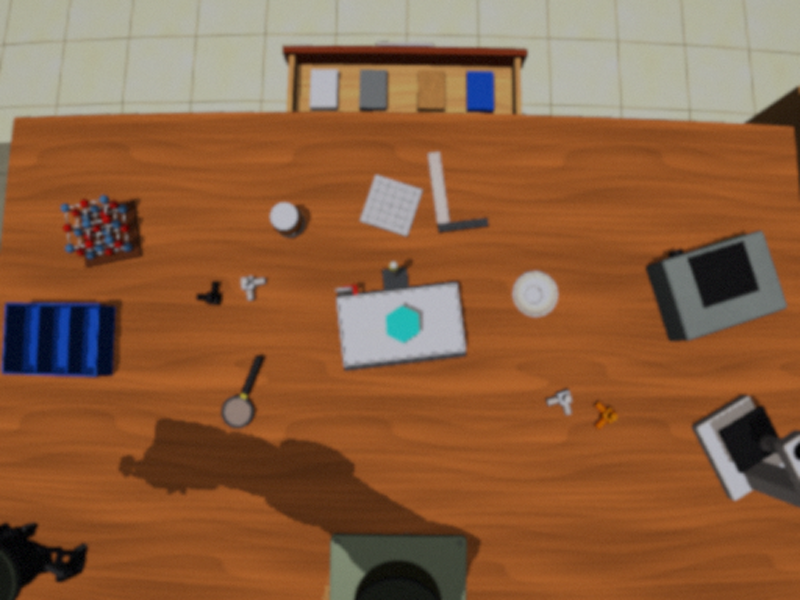

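View pics/scene0.png

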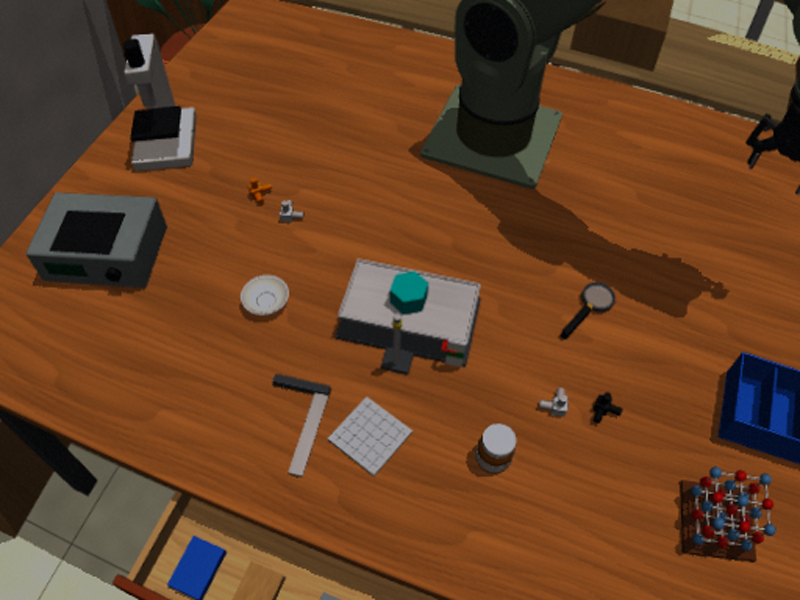

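The top view (800x600 px) shows two chromed joints at (252,286) and (562,401). Their look-alikes are black at (210,293) and orange at (605,412). The loupe's lens is at (238,411) with the handle running to (261,358), and the prism is at (404,323) on the pan. The pointer and scale are at (350,288) and the post at (393,266). I choose the two silver joints.

```bash
cat > m.py <<'E'
from h import *
for n in('top','scene'):
    f=np.load(n+'0.npz');p,W=f['p'],f['W'];hsv=cv2.cvtColor(p,cv2.COLOR_RGB2HSV)
    Z=W[...,2]; print(n,'table z',np.nanmedian(Z[(abs(W[...,0]-.35)<.03)&(abs(W[...,1])<.05)]))
    tq=(hsv[...,0]>75)&(hsv[...,0]<100)&(hsv[...,1]>120)&(abs(W[...,0]-.5)<.15)&(abs(W[...,1])<.1)
    top=tq&(Z>.085)
    print('prism',W[top].mean(0),np.median(Z[top]),(np.ptp(W[top],0)),top.sum())
    f2={}
    rg=lambda x,y,r:(abs(W[...,0]-x)<r)&(abs(W[...,1]-y)<r)
    # rough centres from top pixels
    if n=='top':
        C={}
        for k,(u,v) in dict(jN=(252,286),jP=(562,401),lens=(238,411),hend=(261,358),hmid=(252,378)).items():
            C[k]=W[int(v*.64),int(u*.64)]
            print(k,C[k])
    for k in('jN','jP'):
        m=rg(C[k][0],C[k][1],.04)&(Z>.006)&(hsv[...,1]<110)
        s=m&(Z>.034)
        print(k,'all',np.round(np.nanmean(W[m],0),4),m.sum(),'stub',np.round(np.nanmedian(W[s],0),4),s.sum(),np.nanmax(Z[m]))
    m=rg(.5,0,.3)&(Z>.05)&(Z<.067)&(hsv[...,1]<60)&(abs(W[...,1])<.16)&(W[...,0]>.38)&(W[...,0]<.56)
    r=cv2.minAreaRect((W[m][:,:2]*1000).astype(np.float32)); print('pan',r,np.median(Z[m]))
    y=rg(.55,0,.1)&(hsv[...,0]>20)&(hsv[...,0]<35)&(hsv[...,1]>120)&(Z>.1); print('band',W[y].mean(0) if y.any() else None,y.sum())
    po=rg(.55,.0,.12)&(Z>.12); print('post',np.nanmean(W[po],0),po.sum())
    l=rg(C['lens'][0]+.03,C['lens'][1],.1)&(hsv[...,2]<70)&(Z>.004)&(Z<.04)&(W[...,0]>.3)
    print('loupe dark',l.sum(),W[l].mean(0)); h=l&(Z>.015)
    cv2.imwrite(f'pics/{n}_dbg.png',np.uint8(h)*255)
    if h.sum()>5:print('handle', cv2.fitLine(W[h][:,:2].astype(np.float32),cv2.DIST_HUBER,0,.01,.01).ravel(),W[h].min(0),W[h].max(0))
p=np.load('top0.npz')['p'][:,:,::-1]
q=np.load('scene0.npz')['p'][:,:,::-1]
def crop(p,u,v,w=24): u=int(u*.64);v=int(v*.64);return cv2.resize(p[v-w:v+w,u-w:u+w],(260,260),interpolation=cv2.INTER_CUBIC)
cv2.imwrite('pics/crop1.png',np.vstack([np.hstack([crop(p,252,286),crop(p,562,401),crop(p,247,388)]),np.hstack([crop(q,556,403),crop(q,288,213),crop(q,590,310)])]))
E
python3 m.py
```

```text
top table z -0.00024567856986835665
prism [ 0.5381798  -0.00312012  0.09980949] 0.09982225216173776 [0.06243493 0.05689844 0.0122285 ] 358
jN [0.61148249 0.29273657 0.0259872 ]
jP [ 0.39607458 -0.31155238  0.02424609]
lens [0.36709837 0.31768483 0.01063423]
hend [0.47170354 0.27133777 0.02058493]
hmid [0.43508961 0.28878132 0.02091853]
jN all [0.614  0.295  0.0233] 122 stub [0.6183 0.3009 0.0448] 20 0.04977833917502994
jP all [ 0.3955 -0.3125  0.0232] 137 stub [ 0.4009 -0.3176  0.0451] 21 0.04971220317735676
pan ((521.978515625, -1.6353759765625), (98.10982513427734, 231.85250854492188), 5.823164939880371) 0.05979123494677489
band None 0
post [0.6354153  0.0125211  0.14868882] 26
loupe dark 128 [0.43259704 0.28760571 0.01983823]
handle [ 0.9478978  -0.31857452  0.45124274  0.2836569 ] [0.35919552 0.27133777 0.01562174] [0.47469129 0.30347472 0.02632343]
scene table z -0.0019346428070487766
prism [ 0.54171297 -0.00251496  0.09681684] 0.09736126565113476 [0.07082502 0.06022586 0.01814262] 402
jN all [0.6196 0.296  0.0222] 175 stub [0.6207 0.3019 0.0432] 28 0.04797296797105493
jP all [ 0.401  -0.3126  0.022 ] 122 stub [ 0.4033 -0.3172  0.0436] 21 0.04831510872578266
pan ((520.0755004882812, -2.1371307373046875), (100.45292663574219, 229.98086547851562), 6.110358238220215) 0.058255622327371574
band [0.64281199 0.01510425 0.13615478] 20
post [0.64132919 0.01365764 0.14123992] 52
loupe dark 226 [0.41007831 0.30035865 0.01549915]
handle [ 0.9285751  -0.3711446   0.44288343  0.28766963] [0.33725846 0.27133172 0.01513232] [0.4767832  0.34426164 0.02597488]
```

View pics/crop1.png

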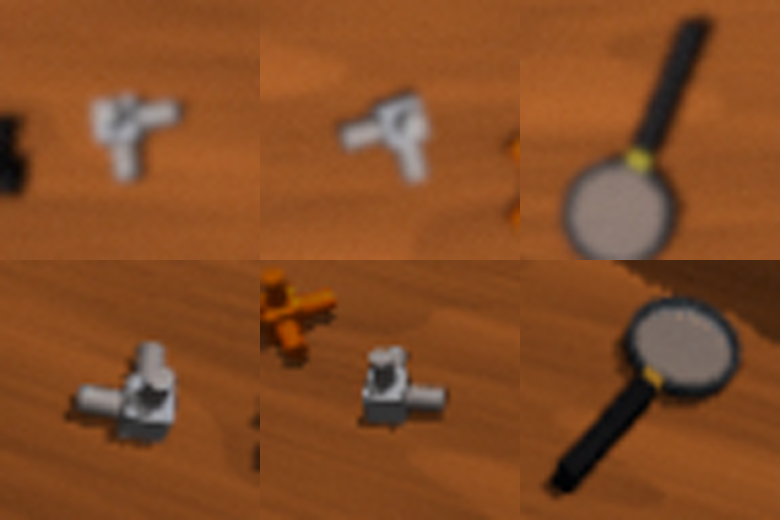

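Both crops show silver three-way joints; the orange and black ones are at the crop edges, and the loupe is confirmed. Measured heights fit the description: stub tops about 46 mm, prism top 100 mm, pan 60 mm. I go to the +y joint first.

```bash
cat >> h.py <<'E'
from scipy.spatial.transform import Rotation as Ro
def go(x,y,z,yaw):  # yaw deg of tool y axis; tool z down -> prints shift cm, turn deg in tool axes
    o=readout.get_obs(); q=o['eef_rot']; R=Ro.from_quat([q[1],q[2],q[3],q[0]]); a=np.radians(yaw)
    ty=np.array([np.cos(a),np.sin(a),0]); tz=np.array([0,0,-1.]); T=Ro.from_matrix(np.c_[np.cross(ty,tz),ty,tz])
    print('shift cm',np.round(R.inv().apply(np.array([x,y,z])-o['eef_pos'])*100,2),'turn',np.round(np.degrees((R.inv()*T).as_rotvec()),1),'at',np.round(o['eef_pos'],4),'t',round(o['time_s'],2),'w',round(o['gripper_width'],4),'f',round(o['grasp_force'],1))
E
python3 -c "
from h import *
go(.619,.301,.16,26)"
```

```text
shift cm [-49.82  -9.98   5.09] turn [-0.1  0.  46.3] at [0.1747 0.5475 0.2108] t 0.1 w 0.0852 f 0.0
```

```bash
python3 -m inch '{"moves": [[-20,-4,0,0,0,20,0.5],[-49.8,-10,4,0,0,46.3,0.5],[-49.8,-10,5.1,0,0,46.3,0.5],[-49.8,-10,5.1,0,0,46.3,0.5],[-49.8,-10,5.1,0,0,46.3,0.5],[-49.8,-10,5.1,0,0,46.3,0.5],[-49.8,-10,5.1,0,0,46.3,0.5],[-49.8,-10,5.1,0,0,46.3,0.5],[-49.8,-10,5.1,0,0,46.3,0.5],[-49.8,-10,5.1,0,0,46.3,0.5]]}' 30
python3 -c "
from h import *
go(.619,.301,.16,26)"
```

```text
time_s: 0.93
eef_pos: [0.5385, 0.3452, 0.1702]
eef_rot: [-0.0, 0.53, 0.848, -0.0]
wrist_force: [0.8, 0.5, 0.3]
gripper_width: 0.0426
grasp_force: 0.0
shift cm [-7.5   5.3   1.02] turn [-0.  0.  0.] at [0.5385 0.3452 0.1702] t 0.93 w 0.0426 f 0.0
```

```bash
python3 -m inch '{"moves": [[-7.5,5.3,1,0,0,0,0.5],[-7.5,5.3,1,0,0,0,0.5],[-7.5,5.3,1,0,0,0,0.5],[-7.5,5.3,1,0,0,0,0.5],[-7.5,5.3,1,0,0,0,0.5],[-7.5,5.3,1,0,0,0,0.5]]}'
cat > w.py <<'E'
from h import *
import sys
p,d,c=cam('wrist'); W=cloud(d,c); np.savez('wrist.npz',p=p,d=d,W=W)
cv2.imwrite(f'pics/{sys.argv[1]}.png',p[:,:,::-1])
h=cv2.cvtColor(p,cv2.COLOR_RGB2HSV)
x,y=map(float,sys.argv[2:4]); z0=float(sys.argv[4]) if len(sys.argv)>4 else 0
Z=W[...,2]-z0; m=(abs(W[...,0]-x)<.045)&(abs(W[...,1]-y)<.045)&(h[...,1]<110)
print('table',np.nanmedian(Z[(abs(Z)<.006)]))
for lo,hi in((.04,.056),(.021,.028)):
    s=m&(Z>lo)&(Z<hi)
    if s.sum(): print(lo,s.sum(),np.round(np.nanmedian(W[s],0),4),(W[s].min(0)+W[s].max(0))/2,np.ptp(W[s],0))
E
python3 w.py w1 .619 .301; python3 -c "
from h import *
go(.619,.301,.16,26)"
```

```text
time_s: 1.43
eef_pos: [0.6168, 0.3032, 0.1606]
eef_rot: [-0.0, 0.529, 0.848, -0.0]
wrist_force: [-0.1, 0.4, -0.2]
gripper_width: 0.0425
grasp_force: 0.0
table 0.00048519589472949775
0.04 193 [0.6179 0.304  0.0462] [0.61827555 0.30340496 0.04442305] [0.01363116 0.01358569 0.00705256]
0.021 368 [0.6142 0.3081 0.0243] [0.61341789 0.3032568  0.02440514] [0.03614469 0.02693887 0.00641787]
shift cm [-0.31  0.09  0.08] turn [-0.  -0.   0.1] at [0.6168 0.3034 0.1608] t 1.48 w 0.0424 f 0.0
```

View pics/w1.png

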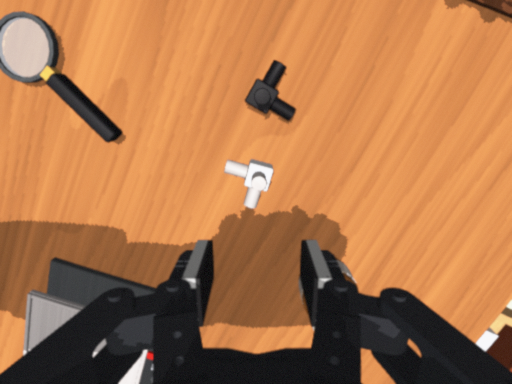

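The wrist view shows the silver joint at (258,178), the black one at (262,95) and the loupe at (25,45)–(110,135). The stub measures 13.6 mm across at height 46 mm, as it should. I descend and grip.

```bash
python3 -c "
from h import *
go(.618,.3035,.027,26)"; python3 -m inch '{"moves": [[-0.15,0,4,0,0,0,0.5],[-0.15,0,8,0,0,0,0.5],[-0.15,0,11,0,0,0,0.5],[-0.15,0,13.4,0,0,0,0.5],[-0.15,0,13.4,0,0,0,0.5],[-0.15,0,13.4,0,0,0,0.5],[-0.15,0,13.4,0,0,0,0],[-0.15,0,13.4,0,0,0,0],[-0.15,0,13.4,0,0,0,0],[-0.15,0,13.4,0,0,0,0]]}' 30
python3 -m inch '{"moves": [[0,0,0,0,0,0,0],[0,0,0,0,0,0,0],[0,0,0,0,0,0,0]]}'
```

```text
shift cm [-0.05  0.12 13.38] turn [-0.  -0.   0.1] at [0.6168 0.3034 0.1608] t 1.48 w 0.0424 f 0.0
time_s: 2.32
eef_pos: [0.6186, 0.3013, 0.0278]
eef_rot: [0.0, 0.53, 0.848, 0.001]
wrist_force: [-0.3, 0.3, 0.0]
gripper_width: -0.0002
grasp_force: 0.0
time_s: 2.57
eef_pos: [0.6183, 0.301, 0.0268]
eef_rot: [0.0, 0.53, 0.848, 0.0]
wrist_force: [0.4, 0.4, 0.1]
gripper_width: -0.0002
grasp_force: 0.0
```

```bash
python3 w.py w2 .618 .3035
```

```text
table 0.0005117365764616673
0.04 253 [0.6146 0.3096 0.0521] [0.61514931 0.30756524 0.04799319] [0.02093489 0.01196107 0.01597784]
0.021 985 [0.6137 0.3092 0.0242] [0.618051   0.30308568 0.0245323 ] [0.02600708 0.02727118 0.00692256]
```

View pics/w2.png

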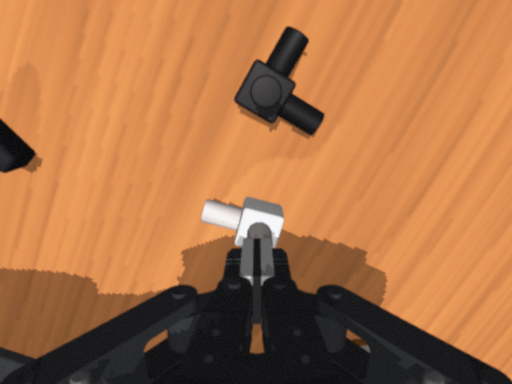

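The picture shows the shut fingers at (258,250) right next to the stub at (260,228), with the joint still standing. I check the depths along that column.

Run:
```python
from h import *
f=np.load('wrist.npz');W=f['W'];p=f['p']
for v in range(195,300,5): print(v,np.round(W[v,258]*1000).tolist(),np.round(W[v,250]*1000).tolist(),p[v,258].tolist())
print(calibration('wrist')); print(readout.get_obs()['eef_rot'])
cv2.imwrite('pics/w2c.png',cv2.resize(p[180:300,180:340,::-1],(800,600),interpolation=cv2.INTER_CUBIC))
```

```text
195 [612.0, 316.0, 1.0] [608.0, 313.0, -0.0] [231, 153, 89]
200 [613.0, 314.0, 6.0] [608.0, 314.0, 11.0] [129, 119, 113]
205 [613.0, 314.0, 15.0] [608.0, 313.0, 18.0] [121, 119, 119]
210 [613.0, 314.0, 23.0] [609.0, 313.0, 24.0] [154, 153, 151]
215 [614.0, 312.0, 24.0] [610.0, 310.0, 24.0] [246, 247, 249]
220 [615.0, 309.0, 24.0] [611.0, 307.0, 24.0] [245, 245, 248]
225 [615.0, 309.0, 30.0] [612.0, 305.0, 27.0] [110, 106, 103]
230 [615.0, 309.0, 38.0] [612.0, 306.0, 33.0] [112, 106, 104]
235 [615.0, 309.0, 43.0] [612.0, 306.0, 40.0] [111, 106, 103]
240 [614.0, 311.0, 53.0] [611.0, 310.0, 55.0] [26, 21, 25]
245 [614.0, 310.0, 58.0] [611.0, 310.0, 60.0] [25, 24, 28]
250 [614.0, 311.0, 64.0] [611.0, 309.0, 64.0] [19, 19, 21]
255 [614.0, 311.0, 69.0] [611.0, 309.0, 69.0] [21, 23, 25]
260 [614.0, 311.0, 74.0] [611.0, 310.0, 74.0] [20, 21, 22]
265 [614.0, 311.0, 77.0] [611.0, 309.0, 77.0] [24, 24, 24]
270 [614.0, 311.0, 81.0] [611.0, 309.0, 80.0] [25, 24, 26]
275 [614.0, 310.0, 84.0] [612.0, 309.0, 83.0] [25, 25, 28]
280 [615.0, 310.0, 85.0] [612.0, 308.0, 85.0] [39, 39, 40]
285 [616.0, 307.0, 85.0] [611.0, 311.0, 93.0] [42, 42, 44]
290 [617.0, 305.0, 85.0] [611.0, 310.0, 95.0] [43, 41, 41]
295 [618.0, 303.0, 84.0] [612.0, 308.0, 95.0] [41, 41, 40]
{'fx': 320.26848220072816, 'fy': 320.26848220072816, 'cx': 256.5169267368606, 'cy': 193.71043179740602, 'dist': array([-0.07094928,  0.        ,  0.        ,  0.        ,  0.        ]), 'rvec': array([-2.77268263, -0.639043  , -0.09577288]), 'tvec': array([-0.68748691,  0.01573029,  0.20459482])}
[ 1.37720436e-05  5.29869520e-01  8.48079177e-01 -2.17833753e-05]
```

View pics/w2c.png

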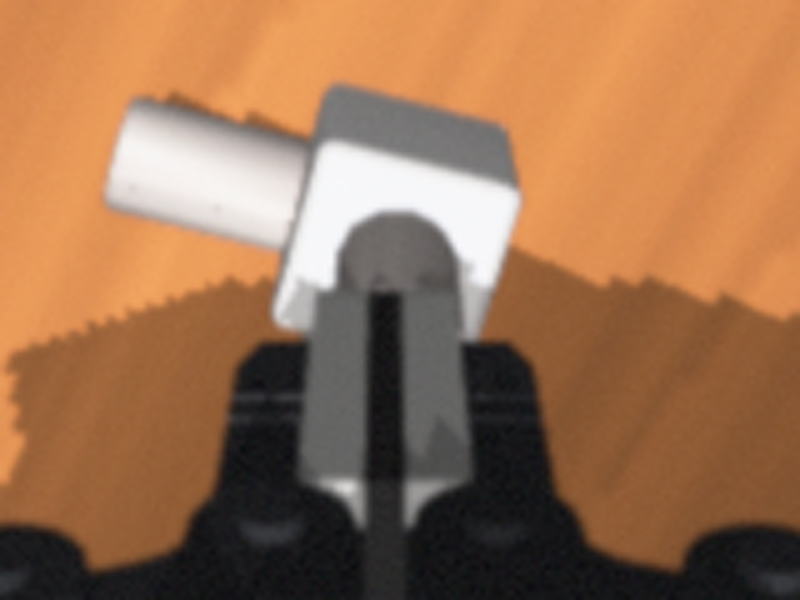

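The pads have shut above the stub: their ends are near z≈47 mm while the TCP reads 27 mm, so they need to go about 15 mm lower. I reopen, go down and try again, watching the force.

```bash
python3 -m inch '{"moves": [[0,0,0,0,0,0,0.5],[0,0,0,0,0,0,0.5],[0,0,0,0,0,0,0.5],[0,0.2,0.5,0,0,0,0.5],[0,0.2,1.0,0,0,0,0.5],[0,0.2,1.3,0,0,0,0.5],[0,0.2,1.3,0,0,0,0.5]]}'
python3 -m inch '{"moves": [[0,0,0,0,0,0,0],[0,0,0,0,0,0,0],[0,0,0,0,0,0,0],[0,0,0,0,0,0,0],[0,0,0,0,0,0,0]]}'
```

```text
time_s: 3.2
eef_pos: [0.6196, 0.3017, 0.0125]
eef_rot: [-0.0, 0.53, 0.848, -0.001]
wrist_force: [-0.1, -1.0, -1.0]
gripper_width: 0.0425
grasp_force: 0.0
time_s: 3.62
eef_pos: [0.6201, 0.3019, 0.0138]
eef_rot: [0.0, 0.53, 0.848, -0.0]
wrist_force: [-0.6, -0.3, 1.1]
gripper_width: 0.012
grasp_force: 29.2
```

Gripped (12 mm, 29 N). I lift it and carry it to the pan's +y end.

```bash
python3 -m inch '{"moves": [[0,0,-5,0,0,0,0],[0,0,-10,0,0,0,0],[0,0,-15,0,0,0,0],[0,0,-15,0,0,0,0],[0,0,-15,0,0,0,0]]}'
python3 -c "
from h import *
go(.519,.0866,.16,6)"
```

```text
time_s: 4.03
eef_pos: [0.622, 0.3027, 0.1696]
eef_rot: [0.002, 0.53, 0.848, 0.003]
wrist_force: [0.2, 0.7, -2.7]
gripper_width: 0.0122
grasp_force: 29.8
shift cm [-14.9  -18.74   0.81] turn [ 0.5 -0.1 20. ] at [0.622  0.3027 0.1696] t 4.03 w 0.0122 f 29.8
```

```bash
python3 -m inch '{"moves": [[-3,-4,0,0,0,5,0],[-6,-7.5,0,0,0,10,0],[-9,-11,0,0,0,15,0],[-12,-15,0,0,0,20,0],[-14.9,-18.7,0,0,0,20,0],[-14.9,-18.7,0,0,0,20,0],[-14.9,-18.7,0,0,0,20,0],[-14.9,-18.7,0,0,0,20,0]]}'
python3 - <<'E'
from h import *
go(.519,.0866,.074,6)
p,d,c=cam('wrist');W=cloud(d,c);cv2.imwrite('pics/w3.png',p[:,:,::-1])
hsv=cv2.cvtColor(p,cv2.COLOR_RGB2HSV);Z=W[...,2]
t=(hsv[...,0]>75)&(hsv[...,0]<100)&(hsv[...,1]>120)&(Z>.096); print('prism',t.sum(),np.nanmedian(Z[t]) if t.any() else 0,cv2.minEnclosingCircle((W[t][:,:2]*1000).astype(np.float32)) if t.any() else 0)
E
```

```text
time_s: 4.7
eef_pos: [0.517, 0.0846, 0.1638]
eef_rot: [0.0, 0.67, 0.742, -0.0]
wrist_force: [0.2, 0.6, -2.6]
gripper_width: 0.0121
grasp_force: 29.9
shift cm [0.18 0.22 8.98] turn [-0.   0.  -0.1] at [0.517  0.0846 0.1638] t 4.7 w 0.0121 f 29.9
prism 1447 0.10056268181742863 ((544.46337890625, 35.68602752685547), 72.16039276123047)
```

View pics/w3.png

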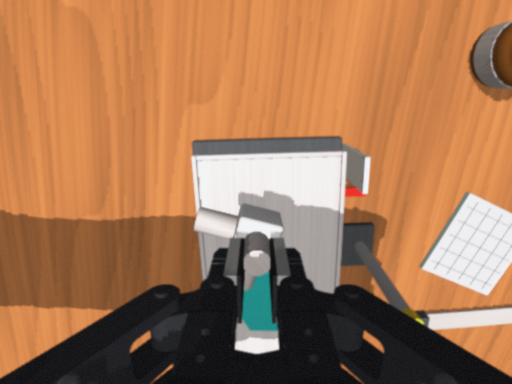

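The joint is held over the +y end of the pan at (258,240), about 20 mm clear of the prism; the pointer and scale are at (355,190). I lower and release it.

```bash
python3 -m inch '{"moves": [[0.1,0.2,3,0,0,0,0],[0.1,0.2,6,0,0,0,0],[0.1,0.2,8,0,0,0,0],[0.1,0.2,8.5,0,0,0,0],[0.1,0.2,8.9,0,0,0,0],[0.1,0.2,8.9,0,0,0,0],[0.1,0.2,8.9,0,0,0,0]]}'
python3 -c "
from h import *
go(.519,.0866,.074,6)"
```

```text
time_s: 5.33
eef_pos: [0.5197, 0.0876, 0.0755]
eef_rot: [0.0, 0.669, 0.743, 0.0]
wrist_force: [-0.2, 0.7, -0.9]
gripper_width: 0.0121
grasp_force: 29.9
shift cm [-0.09 -0.08  0.15] turn [ 0.1 -0.   0. ] at [0.5197 0.0876 0.0755] t 5.33 w 0.0121 f 29.9
```

Partly unloaded (-2.6 to -0.9 N), so the joint is in contact. I release and rise.

```bash
python3 -m inch '{"moves": [[0,0,0,0,0,0,0.1],[0,0,0,0,0,0,0.2],[0,0,0,0,0,0,0.35],[0,0,0,0,0,0,0.4],[0,0,0,0,0,0,0.4],[0,0,-3,0,0,0,0.4],[0,0,-6,0,0,0,0.4],[0,0,-10,0,0,0,0.4],[0,0,-10,0,0,0,0.4],[0,0,-10,0,0,0,0.4]]}'
python3 - <<'E'
from h import *
p,d,c=cam('top');W=cloud(d,c);np.savez('top1.npz',p=p,d=d,W=W);Z=W[...,2]
hsv=cv2.cvtColor(p,cv2.COLOR_RGB2HSV)
t=(hsv[...,0]>75)&(hsv[...,0]<100)&(hsv[...,1]>120)&(abs(W[...,0]-.54)<.05)&(abs(W[...,1])<.06)
print('prism top z',np.median(Z[t&(Z>.07)]),t.sum())
m=(abs(W[...,0]-.53)<.05)&(abs(W[...,1]+.07)<.02);print('pan z',np.nanmedian(Z[m]))
s=np.load('top0.npz')['W'];print('before',np.nanmedian(s[...,2][m]))
go(.519,.0866,.17,6)
E
```

```text
time_s: 6.17
eef_pos: [0.5199, 0.0874, 0.1763]
eef_rot: [0.001, 0.669, 0.743, 0.001]
wrist_force: [-0.3, -0.3, -1.3]
gripper_width: 0.0341
grasp_force: 0.0
prism top z 0.0975191123918319 344
pan z 0.05744567478579864
before 0.05961027354591065
shift cm [-0.07 -0.03  0.5 ] turn [ 0. -0.  0.] at [0.5193 0.0873 0.175 ] t 6.22 w 0.0346 f 0.0
```

One joint sinks the pan only about 2.2 mm, which puts the prism near 0.26 kg. A second joint should bring it to about 17 mm, inside the band. I go for the other silver joint.

```bash
python3 -c "
from h import *
go(.402,-.317,.17,-38)"
```

```text
shift cm [-38.98 -15.9    0.48] turn [ 0. -0. 44.] at [0.5193 0.0873 0.175 ] t 6.22 w 0.0346 f 0.0
```

```bash
python3 -m inch '{"moves": [[-39,-15.9,0.5,0,0,44,0.5],[-39,-15.9,0.5,0,0,44,0.5],[-39,-15.9,0.5,0,0,44,0.5],[-39,-15.9,0.5,0,0,44,0.5],[-39,-15.9,0.5,0,0,44,0.5],[-39,-15.9,0.5,0,0,44,0.5],[-39,-15.9,0.5,0,0,44,0.5],[-39,-15.9,0.5,0,0,44,0.5],[-39,-15.9,0.5,0,0,44,0.5],[-39,-15.9,0.5,0,0,44,0.5]]}'
python3 -m inch '{"moves": [[0,0,0,0,0,0,0.5],[0,0,0,0,0,0,0.5],[0,0,0,0,0,0,0.5]]}'
python3 -c "
from h import *
go(.402,-.317,.17,-38)"
```

```text
time_s: 7.05
eef_pos: [0.4017, -0.3145, 0.1687]
eef_rot: [-0.001, 0.899, 0.438, -0.001]
wrist_force: [0.5, 0.6, -1.0]
gripper_width: 0.0423
grasp_force: 0.0
time_s: 7.3
eef_pos: [0.4029, -0.3123, 0.1688]
eef_rot: [-0.001, 0.899, 0.438, -0.0]
wrist_force: [0.0, 1.1, -0.4]
gripper_width: 0.0425
grasp_force: 0.0
shift cm [-0.42  0.22 -0.12] turn [-0.1 -0.  -0. ] at [ 0.4029 -0.3123  0.1688] t 7.3 w 0.0425 f 0.0
```

```bash
python3 w.py w4 .402 -.317
python3 - <<'E'
from h import *
go(.402,-.317,.0135,-38)
W=np.load('wrist.npz')['W']; p=np.load('wrist.npz')['p'];hsv=cv2.cvtColor(p,cv2.COLOR_RGB2HSV)
m=(abs(W[...,0]-.402)<.05)&(abs(W[...,1]+.317)<.05)&(W[...,2]>.004)&(W[...,2]<.03)&(hsv[...,1]<110)
P=W[m][:,:2]-[.4005,-.317]; r=np.hypot(*P.T);a=np.degrees(np.arctan2(P[:,1],P[:,0]))[r>.022]%360
print(np.histogram(a,18,(0,360))[0])
E
```

```text
table 0.0006011118536098852
0.04 183 [ 0.402  -0.319   0.0464] [ 0.40162724 -0.31942034  0.04395311] [0.01343592 0.01371846 0.00764234]
0.021 342 [ 0.4059 -0.3149  0.0243] [ 0.40153147 -0.31276324  0.02445602] [0.02874013 0.04119529 0.00682663]
shift cm [-0.48  0.24 15.55] turn [-0.1 -0.   0.1] at [ 0.4033 -0.3119  0.169 ] t 7.35 w 0.0428 f 0.0
[ 0  0  0  0 47 81  5  0  0 63 80  1  0  0  0  0  0  0]
```

Stub at (0.402,-0.319), 13.5 mm across, top at 46 mm: right. Descend and grip.

```bash
python3 -m inch '{"moves": [[-0.6,0.3,4,0,0,0,0.5],[-0.6,0.3,8,0,0,0,0.5],[-0.6,0.3,12,0,0,0,0.5],[-0.6,0.3,14.5,0,0,0,0.5],[-0.6,0.3,15.5,0,0,0,0.5],[-0.6,0.3,15.5,0,0,0,0.5],[-0.6,0.3,15.5,0,0,0,0.5]]}' 30
python3 -c "
from h import *
go(.402,-.319,.0135,-38)"
```

```text
time_s: 7.93
eef_pos: [0.4023, -0.3192, 0.0156]
eef_rot: [0.0, 0.899, 0.439, 0.0]
wrist_force: [0.8, -0.4, 0.6]
gripper_width: 0.0427
grasp_force: 0.0
shift cm [ 0.   -0.04  0.21] turn [0.  0.  0.1] at [ 0.4023 -0.3192  0.0156] t 7.93 w 0.0427 f 0.0
```

```bash
python3 -m inch '{"moves": [[0,0,0.2,0,0,0,0.5],[0,0,0.2,0,0,0,0],[0,0,0.2,0,0,0,0],[0,0,0.2,0,0,0,0],[0,0,0.2,0,0,0,0],[0,0,0.2,0,0,0,0]]}' 30
python3 -m inch '{"moves": [[0,0,-5,0,0,0,0],[0,0,-10,0,0,0,0],[0,0,-15,0,0,0,0],[0,0,-15,0,0,0,0],[0,0,-15,0,0,0,0]]}'
python3 - <<'E'
from h import *
C=np.array([.538,.002]);X=np.array([.995,.104]);Y=np.array([-.104,.995])
T=C-.005*X-.086*Y;print(T);go(*T,.16,6)
p,d,c=cam('top');W=cloud(d,c);Z=W[...,2];hsv=cv2.cvtColor(p,cv2.COLOR_RGB2HSV)
np.savez('top2.npz',p=p,W=W)
t=(hsv[...,0]>75)&(hsv[...,0]<100)&(hsv[...,1]>120)&(abs(W[...,0]-.54)<.05)&(abs(W[...,1])<.06)&(Z>.08)
print('prism',np.median(W[t],0),(W[t].min(0)+W[t].max(0))/2,np.ptp(W[t],0))
for Ym in(-.07,-.05,.05):
  m=(abs(W[...,0]-.53)<.05)&(abs(W[...,1]-Ym)<.015);print('pan z',np.nanmedian(Z[m]))
E
```

```text
time_s: 8.43
eef_pos: [0.4021, -0.3197, 0.0136]
eef_rot: [0.0, 0.899, 0.438, 0.0]
wrist_force: [-1.0, 1.8, 9.7]
gripper_width: 0.0123
grasp_force: 29.2
time_s: 8.85
eef_pos: [0.4031, -0.3206, 0.1678]
eef_rot: [0.003, 0.899, 0.438, 0.002]
wrist_force: [0.5, -0.7, -1.1]
gripper_width: 0.0122
grasp_force: 30.1
[ 0.541969 -0.08409 ]
shift cm [27.19 -3.62  0.76] turn [  0.4   0.2 -44. ] at [ 0.4031 -0.3206  0.1678] t 8.85 w 0.0122 f 30.1
prism [ 0.53829047 -0.00226195  0.09756412] [ 0.53838017 -0.00334075  0.09762105] [0.062521   0.05424421 0.01067577]
pan z 0.05747624412486585
pan z 0.057765645288603215
pan z 0.05792985304989021
```

Held, and the pan has settled at about 2.1 mm sunk. I carry this joint to the pan's -y end.

```bash
python3 -m inch '{"moves": [[4,-0.5,0,0,0,-7,0],[8,-1,0,0,0,-14,0],[12,-1.5,0,0,0,-21,0],[16,-2,0,0,0,-28,0],[20,-2.6,0,0,0,-35,0],[24,-3.2,0,0,0,-42,0],[27.2,-3.6,0.3,0,0,-44,0],[27.2,-3.6,0.3,0,0,-44,0],[27.2,-3.6,0.3,0,0,-44,0],[27.2,-3.6,0.3,0,0,-44,0]]}'
python3 -c "
from h import *
go(.542,-.084,.074,6)"
```

```text
time_s: 9.73
eef_pos: [0.5402, -0.0835, 0.159]
eef_rot: [-0.0, 0.669, 0.743, -0.001]
wrist_force: [0.1, -0.4, -1.8]
gripper_width: 0.0125
grasp_force: 30.0
shift cm [-0.07  0.19  8.5 ] turn [-0.1  0.  -0. ] at [ 0.5402 -0.0835  0.159 ] t 9.73 w 0.0125 f 30.0
```

The pan will sink about 15 mm more, so I lower to almost the final level before releasing.

```bash
python3 -m inch '{"moves": [[0,0,3,0,0,0,0],[0,0,6,0,0,0,0],[0,0,8,0,0,0,0],[0,0,8.5,0,0,0,0],[0,0,9,0,0,0,0],[0,0,9.5,0,0,0,0],[0,0,10,0,0,0,0],[0,0,10,0,0,0,0],[0,0,10,0,0,0,0],[0,0,10,0,0,0,0]]}'
python3 -m inch '{"moves": [[0,0,0,0,0,0,0.1],[0,0,0,0,0,0,0.2],[0,0,0,0,0,0,0.35],[0,0,0,0,0,0,0.4],[0,0,0,0,0,0,0.4],[0,0,-3,0,0,0,0.4],[0,0,-6,0,0,0,0.4],[0,0,-10,0,0,0,0.4],[0,0,-12,0,0,0,0.4],[0,0,-12,0,0,0,0.4]]}'
python3 - <<'E'
from h import *
C=(.43,.29)
go(.40,.25,.20,60)
p,d,c=cam('top');W=cloud(d,c);Z=W[...,2];hsv=cv2.cvtColor(p,cv2.COLOR_RGB2HSV)
np.savez('top3.npz',p=p,W=W)
t=(hsv[...,0]>75)&(hsv[...,0]<100)&(hsv[...,1]>120)&(abs(W[...,0]-.54)<.05)&(abs(W[...,1])<.06)&(Z>.06)
print('prism',np.median(W[t],0))
E
```

```text
time_s: 10.57
eef_pos: [0.5411, -0.0831, 0.0603]
eef_rot: [0.0, 0.669, 0.743, 0.0]
wrist_force: [-0.4, -0.3, -0.4]
gripper_width: 0.0125
grasp_force: 30.1
time_s: 11.4
eef_pos: [0.5424, -0.0833, 0.1839]
eef_rot: [0.003, 0.669, 0.743, 0.002]
wrist_force: [0.1, -0.0, 0.7]
gripper_width: 0.0344
grasp_force: 0.0
shift cm [ 34.64 -10.67  -1.72] turn [  0.3   0.2 -54. ] at [ 0.5424 -0.0833  0.1839] t 11.4 w 0.0344 f 0.0
prism [ 0.53881268 -0.00211085  0.08334181]
```

Pan now about 16.5 mm down, inside the band. On to the loupe.

```bash
python3 -c "
from h import *
go(.44,.287,.19,67)"
```

```text
shift cm [37.87 -6.23 -0.89] turn [  0.2   0.1 -61. ] at [ 0.5417 -0.0831  0.1816] t 11.45 w 0.0344 f 0.0
```

```bash
python3 -m inch '{"moves": [[4,-0.6,-1,0,0,-6,0.5],[37.9,-6.2,-1,0,0,-61,0.5],[37.9,-6.2,-1,0,0,-61,0.5],[37.9,-6.2,-1,0,0,-61,0.5],[37.9,-6.2,-1,0,0,-61,0.5],[37.9,-6.2,-1,0,0,-61,0.5],[37.9,-6.2,-1,0,0,-61,0.5],[37.9,-6.2,-1,0,0,-61,0.5],[37.9,-6.2,-1,0,0,-61,0.5],[37.9,-6.2,-1,0,0,-61,0.5]]}'
python3 -m inch '{"moves": [[0,0,0,0,0,0,0.5],[0,0,0,0,0,0,0.5],[0,0,0,0,0,0,0.5],[0,0,0,0,0,0,0.5]]}'
cat > l.py <<'E'
from h import *
import sys
p,d,c=cam('wrist'); W=cloud(d,c); np.savez('wrist.npz',p=p,d=d,W=W); cv2.imwrite(f'pics/{sys.argv[1]}.png',p[:,:,::-1])
Z=W[...,2];h=cv2.cvtColor(p,cv2.COLOR_RGB2HSV)
reg=(abs(W[...,0]-.42)<.09)&(abs(W[...,1]-.295)<.07)&(d>.05)
hm=reg&(Z>.018)&(Z<.026)&(h[...,2]<90)
vx,vy,x0,y0=cv2.fitLine(W[hm][:,:2].astype(np.float32),cv2.DIST_HUBER,0,.01,.01).ravel()
s=(W[hm][:,:2]-[x0,y0])@[vx,vy];print('handle n',hm.sum(),'dir',vx,vy,np.degrees(np.arctan2(vy,vx)),'ends',[x0+s.min()*vx,y0+s.min()*vy],[x0+s.max()*vx,y0+s.max()*vy],'z',np.median(Z[hm]),'len',np.ptp(s))
r=reg&(Z>.004)&(Z<.0178)&(W[...,0]<.412)
q=(W[r][:,:2]*1000).astype(np.float32);print('ring',r.sum(),cv2.minEnclosingCircle(q))
go(.44,.287,.19,67)
E
python3 l.py w5
```

```text
time_s: 12.28
eef_pos: [0.4364, 0.2935, 0.1887]
eef_rot: [-0.001, 0.193, 0.981, 0.001]
wrist_force: [-1.3, 1.5, -0.0]
gripper_width: 0.0425
grasp_force: 0.0
time_s: 12.62
eef_pos: [0.4399, 0.2863, 0.1894]
eef_rot: [-0.0, 0.2, 0.98, -0.0]
wrist_force: [-0.6, -0.2, -0.3]
gripper_width: 0.0425
grasp_force: 0.0
handle n 863 dir 0.9329633 -0.35997152 -21.098444 ends [np.float64(0.40214183027290357), np.float64(0.302955889908269)] [np.float64(0.4743646980154302), np.float64(0.2750896540209394)] z 0.02221579363490691 len 0.07741233426754676
ring 3240 ((369.9625244140625, 316.2919921875), 35.97264862060547)
shift cm [ 0.02  0.06 -0.05] turn [-0.   0.  -0.1] at [0.4399 0.2864 0.1895] t 12.67 w 0.0428 f 0.0
```

View pics/w5.png

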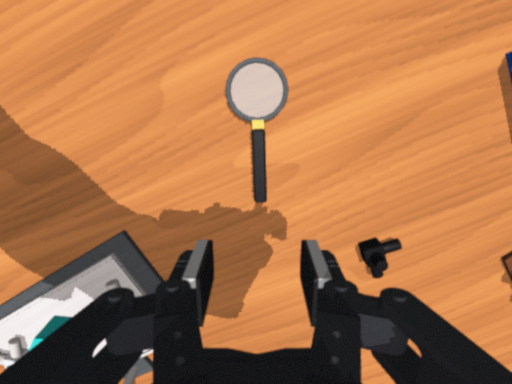

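Handle axis at -21.1°, far end at (0.4744,0.2751), top at 22 mm. That puts the grip point at about (0.423,0.295) and the lens at about (0.364,0.318). I check where the fingertips really are relative to the TCP before descending.

Run:
```python
from h import *
W=np.load('wrist.npz')['W']; o=readout.get_obs()
q=o['eef_rot'];R=Ro.from_quat([q[1],q[2],q[3],q[0]])
for u in(207,308):
  T=R.inv().apply(W[232:262:3,u]-o['eef_pos']);print(u,np.round(T*1000).tolist())
go(.4231,.2949,.002,68.9)
```

```text
207 [[-82.0, -60.0, 189.0], [-85.0, -60.0, 188.0], [-90.0, -60.0, 189.0], [11.0, -23.0, -28.0], [11.0, -23.0, -31.0], [11.0, -23.0, -34.0], [11.0, -22.0, -37.0], [10.0, -22.0, -38.0], [9.0, -22.0, -40.0], [8.0, -22.0, -40.0]]
308 [[-82.0, 61.0, 189.0], [-86.0, 61.0, 189.0], [-90.0, 61.0, 189.0], [11.0, 23.0, -29.0], [11.0, 23.0, -31.0], [11.0, 23.0, -35.0], [11.0, 22.0, -37.0], [11.0, 22.0, -40.0], [11.0, 21.0, -43.0], [10.0, 21.0, -44.0]]
shift cm [ 1.88  0.13 18.75] turn [-0.  0. -2.] at [0.4399 0.2864 0.1895] t 12.67 w 0.0428 f 0.0
```

The pad ends are about 27 mm behind the TCP at half opening. I descend with the TCP reading slightly below zero, in stages.

```bash
python3 -m inch '{"moves": [[1.9,0.1,4,0,0,-2,0.45],[1.9,0.1,8,0,0,-2,0.45],[1.9,0.1,12,0,0,-2,0.45],[1.9,0.1,16,0,0,-2,0.45],[1.9,0.1,18,0,0,-2,0.45],[1.9,0.1,18.7,0,0,-2,0.45],[1.9,0.1,18.7,0,0,-2,0.45],[1.9,0.1,18.7,0,0,-2,0.45]]}' 50
python3 -c "
from h import *
go(.4231,.2949,-.01,68.9)"
```

```text
time_s: 13.33
eef_pos: [0.423, 0.2958, 0.0037]
eef_rot: [0.0, 0.182, 0.983, 0.0]
wrist_force: [-0.5, -0.7, 0.6]
gripper_width: 0.0386
grasp_force: 0.0
shift cm [-0.04 -0.08  1.37] turn [0.  0.  0.1] at [0.423  0.2958 0.0037] t 13.33 w 0.0386 f 0.0
```

```bash
python3 -m inch '{"moves": [[0,0,0.4,0,0,0,0.45],[0,0,0.8,0,0,0,0.45],[0,0,1.2,0,0,0,0.45],[0,0,1.2,0,0,0,0.45],[0,0,1.2,0,0,0,0.45]]}'
python3 -c "
from h import *
go(.4231,.2949,-.01,68.9)"
```

```text
time_s: 13.75
eef_pos: [0.4224, 0.2958, -0.0093]
eef_rot: [-0.0, 0.182, 0.983, -0.0]
wrist_force: [0.6, 0.0, 0.3]
gripper_width: 0.0382
grasp_force: 0.0
shift cm [-0.09 -0.06  0.07] turn [-0.  -0.   0.1] at [ 0.4224  0.2958 -0.0093] t 13.75 w 0.0382 f 0.0
```

```bash
python3 -m inch '{"moves": [[0,0,0.1,0,0,0,0],[0,0,0.1,0,0,0,0],[0,0,0.1,0,0,0,0],[0,0,0.1,0,0,0,0],[0,0,0.1,0,0,0,0],[0,0,0.1,0,0,0,0],[0,0,0.1,0,0,0,0]]}' 50
python3 -m inch '{"moves": [[0,0,-1,0,0,0,0],[0,0,-3,0,0,0,0],[0,0,-6,0,0,0,0],[0,0,-10,0,0,0,0],[0,0,-14,0,0,0,0],[0,0,-18,0,0,0,0],[0,0,-18,0,0,0,0],[0,0,-18,0,0,0,0],[0,0,-18,0,0,0,0],[0,0,-18,0,0,0,0]]}'
cat > l2.py <<'E'
from h import *
import sys
p,d,c=cam('wrist'); W=cloud(d,c); o=readout.get_obs(); cv2.imwrite(f'pics/{sys.argv[1]}.png',p[:,:,::-1])
q=o['eef_rot'];R=Ro.from_quat([q[1],q[2],q[3],q[0]])
T=R.inv().apply((W-o['eef_pos']).reshape(-1,3)).reshape(W.shape)
m=(T[...,2]>-.05)&(T[...,2]<.02)&(T[...,0]>.028)&(T[...,0]<.12)&(abs(T[...,1])<.05)
Q=T[m];print('loupe',len(Q),'ring circle (tool mm)',cv2.minEnclosingCircle((Q[:,:2]*1000).astype(np.float32)))
A=np.c_[Q[:,:2],np.ones(len(Q))];k=np.linalg.lstsq(A,Q[:,2],rcond=None)[0];print('plane slope x,y',k)
for a in range(30,105,8):
    s=m&(abs(T[...,0]*1000-a)<4)
    if s.any():print(a,np.round([np.median(T[s][:,2])*1000,T[s][:,1].min()*1000,T[s][:,1].max()*1000]))
go(.4231,.2949,.18,68.9)
E
python3 l2.py w6
```

```text
time_s: 14.33
eef_pos: [0.4225, 0.2958, -0.0101]
eef_rot: [0.0, 0.182, 0.983, 0.0]
wrist_force: [-1.3, -0.6, 6.1]
gripper_width: 0.0123
grasp_force: 49.5
time_s: 15.17
eef_pos: [0.422, 0.2954, 0.1689]
eef_rot: [-0.001, 0.182, 0.983, -0.001]
wrist_force: [-0.3, -0.1, -1.6]
gripper_width: 0.0121
grasp_force: 49.0
loupe 17322 ring circle (tool mm) ((59.85033416748047, -0.17998793721199036), 32.31452941894531)
plane slope x,y [-0.00104708 -0.0007234  -0.02438043]
30 [-27. -17.  17.]
38 [-24. -26.  25.]
46 [-24. -30.  29.]
54 [-24. -32.  31.]
62 [-24. -32.  31.]
70 [-24. -31.  31.]
78 [-24. -28.  28.]
86 [-26. -23.  22.]
94 [-26. -11.  11.]
shift cm [-0.12 -0.01 -1.12] turn [-0.1 -0.1  0.1] at [0.422  0.2954 0.1688] t 15.22 w 0.0127 f 49.0
```

View pics/w6.png

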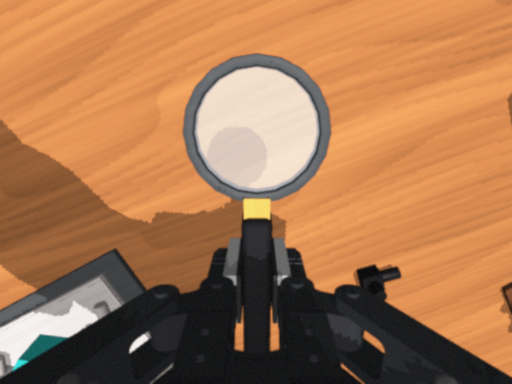

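The loupe is held level (slope about 0.001), lens centre 61 mm ahead of the TCP and about 21 mm above it; ring at (257,127). I carry it over the prism with the lens pointing +y.

```bash
python3 -c "
from h import *
go(.539,-.064,.165,0)"
```

```text
shift cm [-23.8  -29.37   0.41] turn [-0.1  0.  69. ] at [0.422  0.2954 0.1688] t 15.22 w 0.0127 f 49.0
```

```bash
python3 -m inch '{"moves": [[-2,-2.5,0.3,0,0,6,0],[-4,-5,0.3,0,0,12,0],[-6.5,-8,0.3,0,0,19,0],[-9,-11,0.3,0,0,26,0],[-11.5,-14.2,0.3,0,0,33,0],[-14,-17.3,0.3,0,0,40,0],[-16.5,-20.4,0.3,0,0,47,0],[-19,-23.5,0.3,0,0,54,0],[-21.4,-26.5,0.3,0,0,61,0],[-23,-28.4,0.3,0,0,67,0]]}'
python3 -m inch '{"moves": [[0,0,0,0,0,0,0],[0,0,0,0,0,0,0],[0,0,0,0,0,0,0],[0,0,0,0,0,0,0]]}'
python3 -c "
from h import *
go(.539,-.064,.114,0)"
```

```text
time_s: 16.05
eef_pos: [0.5355, -0.0559, 0.1659]
eef_rot: [0.0, 0.698, 0.716, -0.001]
wrist_force: [-0.1, -1.1, -1.4]
gripper_width: 0.0126
grasp_force: 49.0
time_s: 16.38
eef_pos: [0.5352, -0.0507, 0.1663]
eef_rot: [-0.0, 0.694, 0.72, -0.0]
wrist_force: [0.0, 0.4, -1.3]
gripper_width: 0.0125
grasp_force: 49.0
shift cm [-1.35  0.34  5.23] turn [-0.1 -0.   2.1] at [ 0.5352 -0.0507  0.1663] t 16.38 w 0.0125 f 49.0
```

```bash
python3 -m inch '{"moves": [[-0.6,0.2,0.5,0,0,1,0],[-1.3,0.3,1.5,0,0,2,0],[-1.3,0.3,2.5,0,0,2,0],[-1.3,0.3,3.5,0,0,2,0],[-1.3,0.3,4.3,0,0,2,0],[-1.3,0.3,4.9,0,0,2,0],[-1.3,0.3,5.2,0,0,2,0],[-1.3,0.3,5.2,0,0,2,0],[-1.3,0.3,5.2,0,0,2,0],[-1.3,0.3,5.2,0,0,2,0]]}'
python3 -m inch '{"moves": [[0,0,0,0,0,0,0],[0,0,0,0,0,0,0],[0,0,0,0,0,0,0]]}'
cat > fin.py <<'E'
from h import *
go(.539,-.064,.114,0)
for n in('scene','top','wrist'):
    p,d,c=cam(n);W=cloud(d,c);Z=W[...,2];h=cv2.cvtColor(p,cv2.COLOR_RGB2HSV)
    near=(abs(W[...,0]-.54)<.055)&(abs(W[...,1])<.05)
    r=near&(Z>.115)&(Z<.16)&(W[...,1]>-.04)
    if r.sum()>9: print(n,'ring',r.sum(),cv2.minEnclosingCircle((W[r][:,:2]*1000).astype(np.float32)),'z',np.median(Z[r]))
    t=near&(h[...,0]>75)&(h[...,0]<100)&(h[...,1]>90)&(Z<.11)&(Z>.07)
    print(n,'prism px',t.sum(),np.median(W[t],0) if t.any() else '')
    y=(abs(W[...,0]-.638)<.03)&(abs(W[...,1]-.013)<.03)&(h[...,0]>20)&(h[...,0]<35)&(h[...,1]>120)&(Z>.1);print('band z',Z[y].min() if y.any() else '',Z[y].max() if y.any() else '')
    if n=='scene': cv2.imwrite('pics/fin.png',cv2.resize(p[130:258,190:360,::-1],(797,600),interpolation=cv2.INTER_CUBIC))
E
python3 fin.py
```

```text
time_s: 17.22
eef_pos: [0.5391, -0.0647, 0.1151]
eef_rot: [0.0, 0.707, 0.707, 0.0]
wrist_force: [-0.2, -0.1, -0.9]
gripper_width: 0.0126
grasp_force: 49.0
time_s: 17.47
eef_pos: [0.539, -0.0647, 0.1149]
eef_rot: [0.0, 0.707, 0.707, 0.0]
wrist_force: [-0.2, -0.1, -1.0]
gripper_width: 0.0126
grasp_force: 49.0
shift cm [0.07 0.   0.09] turn [0. 0. 0.] at [ 0.539  -0.0647  0.1149] t 17.47 w 0.0126 f 49.0
scene ring 414 ((540.1575927734375, -5.813251495361328), 33.81452178955078) z 0.13635514798149553
scene prism px 269 [0.55050854 0.00197652 0.08052693]
band z 0.12648608018470656 0.14563609491904134
top ring 192 ((539.0936279296875, 0.5976896286010742), 31.09109878540039) z 0.13830320280385966
top prism px 0 
band z  
wrist ring 17501 ((539.48583984375, -6.336965560913086), 33.85822296142578) z 0.13866920832173302
wrist prism px 0 
band z 0.12637460133878184 0.14367679650095144
```

View pics/fin.png

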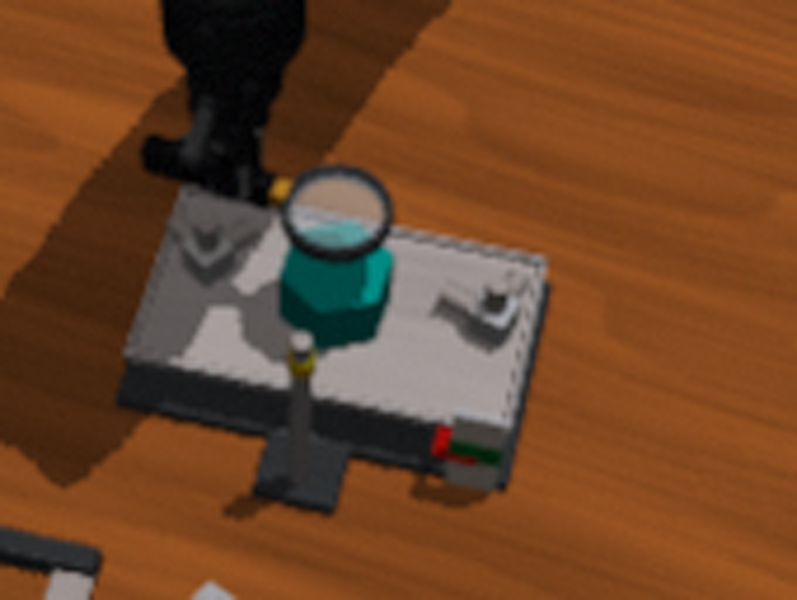

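The final picture shows the ring at (337,212) over the prism, both joints released at (210,240) and (495,305), and the red pointer beside the green band at (470,447). The lens is at z≈0.136 m and within about 3 mm of the prism's centre. I hold for a few more rows and hand in.

```bash
python3 -m inch '{"moves": [[0.1,0,0.1,0,0,0,0],[0.1,0,0.1,0,0,0,0],[0.1,0,0.1,0,0,0,0],[0.1,0,0.1,0,0,0,0],[0.1,0,0.1,0,0,0,0],[0.1,0,0.1,0,0,0,0],[0.1,0,0.1,0,0,0,0]]}'
python3 -c "
from plant import workorder
print(workorder.finish_job())"
```

```text
time_s: 18.2
eef_pos: [0.5389, -0.0637, 0.1137]
eef_rot: [0.0, 0.707, 0.707, -0.0]
wrist_force: [-0.6, -0.6, -1.4]
gripper_width: 0.0127
grasp_force: 49.0
the job is handed in; nothing more can be done
None
```

I handed the job in at about 18 s (no verdict came back): both chromed joints are on the pan, sunk about 16.5 mm with the pointer in the green band, and the loupe is held level over the prism with its lens at about 135 mm.

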